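# Empty the stopper dispenser by its locked slide gate

## Task

Empty the stopper dispenser: squeeze in and hold the red thumb release on the side of the gate's black grip, and pull the gate open so that all four rubber stoppers drop into the tray below. Then slide the gate fully shut again and let go, so that the release springs back out and locks it. Leave the other things on the bench where they are.

Things in the scene. Friction and masses are not known exactly. Their poses are not given: they have to be found in the camera images.
- dispenser: rubber-stopper dispenser, fixed: clear square hopper (blue rim 96 mm square, top at z 169 mm) on aluminium legs over a white tray. Origin on the worktop under the hopper's centre; its x axis points from the gate's grip to the hopper (along the slide, away from the robot), y left, z up. Two rails, tops at z 90 to 100 mm, 46 to 58 mm either side of the middle, run from x +70 to -230 mm
- gate (a joint): steel slide gate, the hopper's floor (m): 0 shut, grows as pulled along the dispenser's -x, 0.088 fully open; end stops at both. All stoppers have dropped by 0.08. Friction 2 N plus damping. Locked unless the release is in: a brass tongue sits between rail teeth, a lock slot each 20 mm from 0, 1.5 mm play; let go between slots, it rides on a tooth and the release stays partly in
- release (a joint): red thumb release button on the left (+y) side of the gate's grip (m): 0 = out, 0.006 = pressed fully in, along the dispenser's -y axis. Spring 4 N at first to 9 N fully in; the tongue is clear of the teeth from about 0.0045
- gate_grip (a point): middle of the gate's upright black grip at button height, z 127 mm; moves with the gate, axes as the dispenser's. Grip 34 mm along x, 40 mm along y, from its flange at z 96 up to z 152 mm; over the red button 49 mm along y (43 pressed). Shut, it is 105 mm in front of the hopper's centre. Pinching it from above along y with 20 N or more squeezes the button in
- release_face (a point): middle of the outer face of the red release button (face 24 mm along x, 32 mm high), 29 mm to the left (+y) of gate_grip when out
- stopper0: red-brown rubber stopper, 29 mm across, 26 mm tall, origin in the middle of its wider foot; starts inside the hopper on the gate. Not to be handled
- stopper1: red-brown rubber stopper, 29 mm across, 26 mm tall, origin in the middle of its wider foot; starts inside the hopper on the gate. Not to be handled
- stopper2: red-brown rubber stopper, 29 mm across, 26 mm tall, origin in the middle of its wider foot; starts inside the hopper on the gate. Not to be handled
- stopper3: red-brown rubber stopper, 29 mm across, 26 mm tall, origin in the middle of its wider foot; starts inside the hopper on the gate. Not to be handled
- wash_bottle: white plastic wash bottle with red cap, 63 x 92 x 198 mm; bystander, origin in the middle of its underside
- timer: small white timer with blue keys, 55 x 60 x 18 mm; bystander, origin in the middle of its underside
- blue_vial: screw-cap vial with blue cap, 28 mm across, 57 mm tall; bystander, origin in the middle of its underside
- flask: glass volumetric flask, bulb 60 mm across, 168 mm tall; bystander, origin in the middle of its underside
- notebook: dark blue hard-cover notebook lying flat, 200 x 150 x 15 mm; bystander, origin in the middle of its underside
- dropper: dropper bottle with black bulb, 37 mm across, 102 mm tall; bystander, origin in the middle of its underside
- tray_floor (a point): centre of the white catch tray's inner floor, 12 mm above the worktop under the hopper; tray 108 x 96 mm inside, rim at z 64 mm

How it is judged:
By the outcome, as a careful person would: the job done as asked, in the order asked, and still so for the second after the job is handed in, with the robot touching nothing.
It also fails if it takes over 38 s, if anything falls off the work surface, if the arm or the gripper's body presses on something with over 40 N, if the wrist force passes 120 N, or if a joint passes its speed limit or range.

## Robot

A 6-joint arm with a two-finger parallel gripper is mounted at the origin on a cart in front of the work surface, level with it; the furniture and walls round the work are solid. World frame = base frame: x ahead of the robot, y to its left, z up, the work surface at z = 0. Lengths are in m, angles in rad, forces in N, time in s.
With the tool pointing down it reaches from about 0.25 to 0.8 m from the base axis. Payload 3.9 kg.
Tool frame: the origin (TCP) lies on the mounting face of the last link; the fingertips stand 173 mm ahead of it and the grasp point (between the pads) lies 155 mm ahead of it; z points along the fingers, y is the line along which they close (so a half turn about z gives the same grasp; the last joint's range is limited). The gripper opens to 85 mm and grips with 20 to 120 N. Pads are 22 mm wide; open, the fingers measure 114 mm over their backs; the gripper's body (76 mm by 85 mm) begins 54 mm behind the grasp point. The pads swing forward as they close: fully open they stand 13 mm farther back than shut.
Start: joints at [-1.217, 0.26, -0.138, 1.173, 0, 1.571], TCP at [0.182, -0.492, 0.405] pointing down, gripper open.
Joint ranges: [-2.78, 2.78], [-0.83, 1.72], [-1.28, 1.37], [-1.9, 2.12], [-1.57, 1.48], [-3.14, 3.14]. Speed limits (rad/s): [2.57, 2.57, 3.14, 3.14, 3.14, 3.14].

## Interface

Orientations are given as a unit quaternion [x, y, z, w].
In Python, from cell import bot, cams gives the robot as it stands. The module is installed in compiled form; this text tells all that it offers.
- The arm moves only by the shell command python3 -m pendant 'ROWS' [FORCE]. ROWS is JSON, a list that holds one entry, the list of rows, each a list of 7 numbers: the shift along the tool's x, y, z in mm, then the turn, a rotation vector about the tool's x, y, z in degrees, then the finger opening in mm, from 0 to 85.4. A call has 1 to 8 rows; each row is the pose to reach, as a shift and turn from the pose commanded when the call began, along the tool's axes at that moment; what a row does not reach only later rows make up. A row lasts 1/12 s, in which the tool goes at most 41.7 mm and 7.16 degrees, less where a joint would pass 70% of its speed; a pose out of reach is approached as far as the arm can. A call with a gripper value outside its range is refused whole. The fingers move at their own pace and stop on an object; FORCE is the grip in N (left out, the last holds). Time passes only in rows, so rows that repeat a pose let the fingers close. It gives the time, the measured TCP pose, the force, the opening and the grip force at its end, in the units of the state.
- bot.sense(): the state, without advancing time (a new reading comes with each control period).
- cams.grab_frame(name): name is "scene" or "top" or "wrist"; returns a dict with "image" (384x512x3 uint8, red, green, blue), "depth" (384x512 float32, m along the optical axis (not along the pixel's ray), 0 where there is no reading), "fx", "fy", "cx", "cy" (pixels), "distortion" ([k1, k2, p1, p2, k3] as OpenCV has them; the pictures are not rectified), "position" and "attitude" of the camera in the world. Camera axes: x right, y up, looking along -z (the intrinsics and any distortion apply to the point x, -y, -z); pixel columns grow to the right and rows downward; lengths in m; the calibration is good to about 2 mm. A picture is of the moment at which its call begins.
- bot.hand_in(): hands the job in; it is judged then, once.
The state is a dict: "clock": time; "joint_pos": joint angles; "qvel": joint speeds; "joint_efforts": joint torques, N m; "tcp_pos": TCP position; "ee_rot": TCP orientation; "contact_force": force on the tool from outside, world axes, zero at the start; "torque": the same for the moment, N m; "finger_gap": finger opening in m; "grip_force": force on a finger pad.
Only numpy, scipy, OpenCV 4.12 (cv2) and the standard library are available. Lean on these libraries where they do the work, as an engineer would, in place of code of your own. Each camera call takes 0.05 s, during which the arm holds its last target. There are 200 camera calls.

## Working session

There is one attempt and no reset: what is moved stays moved. The work goes in short steps, Python scripts to look and compute and a shell command to move; the robot and the scene stay as the last step left them, time stands still between calls to the robot, and variables do not carry over. Pictures are saved under pics/ and viewed, at most 10 in all, crops included, and the job is handed in when it is done.

```bash
mkdir -p pics
cat > h.py <<'E'
import numpy as np, cv2
from scipy.spatial.transform import Rotation as R
from cell import bot, cams
def world(f,uv,z=None):
    K=np.array([[f['fx'],0,f['cx']],[0,f['fy'],f['cy']],[0,0,1]])
    uv=np.array(uv,float).reshape(-1,2)
    n=cv2.undistortPoints(uv[:,None],K,np.array(f['distortion']))[:,0]
    d=np.c_[n[:,0],-n[:,1],-np.ones(len(n))]
    A=np.array(f['attitude']); M=R.from_quat(A).as_matrix() if A.size==4 else A
    w=d@M.T; p=np.array(f['position'])
    if z is None:
        t=np.array([f['depth'][int(v),int(u)] for u,v in uv])
    else: t=(z-p[2])/w[:,2]
    return p+w*t[:,None]
E
python3 - <<'E'
from h import *
s=bot.sense();print(s)
a=[]
for n in('scene','top'):
    f=cams.grab_frame(n);a.append(f['image']);print(n,f['position'],f['attitude'],f['fx'])
    np.save('pics/%s.npy'%n,f,allow_pickle=True)
    cv2.imwrite(f'pics/{n}0.png',cv2.resize(f['image'][:,:,::-1],(800,600)))
E
```

```text
{'clock': 0.0, 'joint_pos': array([-1.21703468e+00,  2.60687004e-01, -1.39417201e-01,  1.17270692e+00,
        1.58304641e-05,  1.57081810e+00]), 'qvel': array([-1.07914791e-03, -3.90779038e-07,  8.34576026e-04, -2.51856050e-03,
        1.06241642e-03,  6.15509657e-04]), 'joint_efforts': array([-1.51529246e-03, -4.05671632e+01,  2.53925478e+01,  1.87437935e-02,
       -2.44971134e-04, -1.89161455e-06]), 'tcp_pos': array([ 0.18175276, -0.49215174,  0.40384479]), 'ee_rot': array([ 9.84398748e-01,  1.75949112e-01, -1.69480845e-04, -9.93071287e-04]), 'contact_force': array([-0.16920689, -0.05268139, -0.82767397]), 'torque': array([0.0167652 , 0.04957484, 0.00352207]), 'grip_force': 0.0, 'finger_gap': 0.0855760751008174}
scene [-0.50112834 -0.71153943  0.85129538] [ 0.43541041 -0.23619225 -0.4176995   0.76168111] 465.292990678577
top [ 0.47908572 -0.03266498  1.15397886] [-0.0278082   0.03205298  0.71621225 -0.69659121] 440.10658295913544
```

View pics/top0.png

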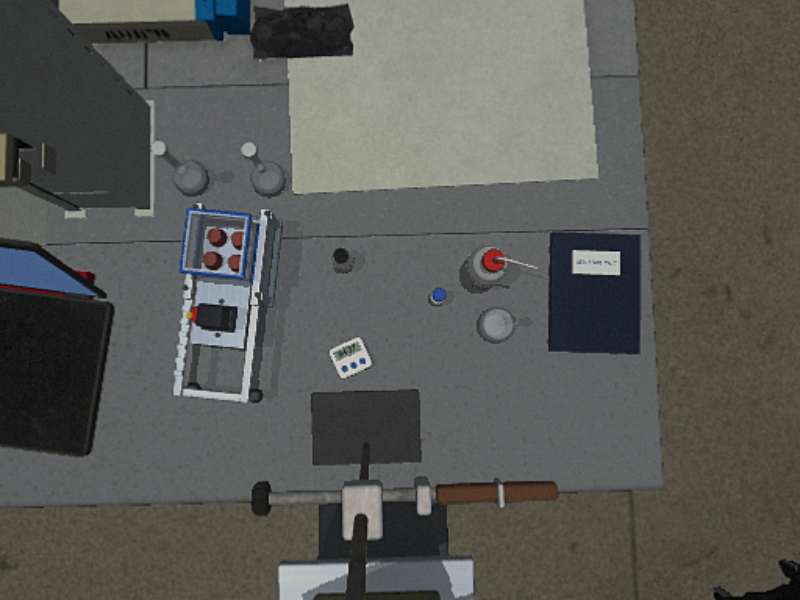

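View pics/scene0.png

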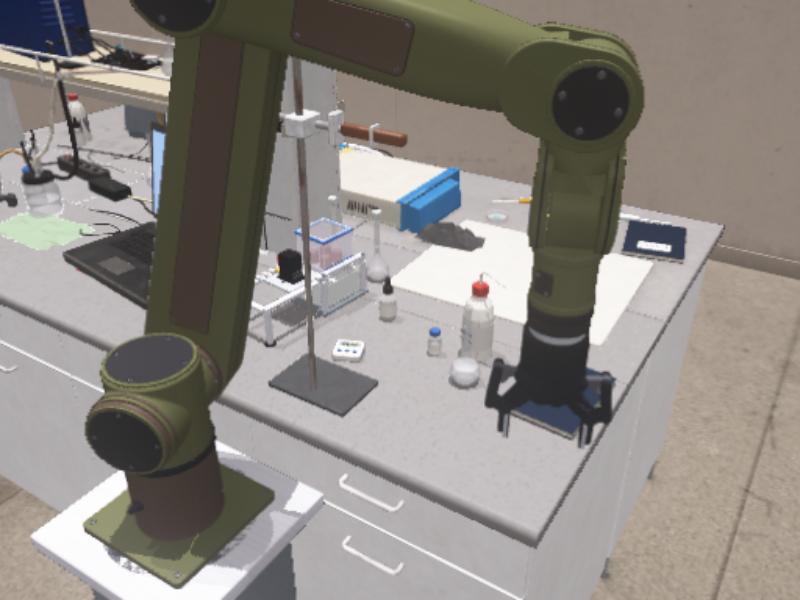

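The top view shows the hopper at about (217,243), the black grip at (215,318) with the red button to its left at (190,315), and the laptop further left. A retort stand (base at (365,427)) and its clamp bar (y≈495) stand between the arm and the dispenser. I'll measure these next.

```bash
cat > m.py <<'E'
from h import *
T=np.load('pics/top.npy',allow_pickle=True).item();S=np.load('pics/scene.npy',allow_pickle=True).item()
s=.64
def P(f,l,z=None):
    return np.round(world(f,np.array(l)*s,z),3).tolist()
im=T['image'].astype(int);hsv=cv2.cvtColor(T['image'],cv2.COLOR_RGB2HSV)
# blue rim
roi=np.zeros(im.shape[:2],np.uint8);roi[120:190,105:175]=1
m=((hsv[:,:,0]>100)&(hsv[:,:,0]<125)&(hsv[:,:,1]>140)&(roi>0)).astype(np.uint8)
c=np.argwhere(m)[:,::-1].astype(np.float32);w=world(T,c,.169)[:,:2].astype(np.float32)
r=cv2.minAreaRect(w);print('rim',r,len(c),cv2.boxPoints(r))
roi[:]=0;roi[185:220,110:158]=1
m=((im.max(2)<60)&(roi>0)).astype(np.uint8)
n,l,st,ce=cv2.connectedComponentsWithStats(m);k=1+st[1:,4].argmax();print('black',st[k],ce[k])
c=np.argwhere(l==k)[:,::-1].astype(np.float32)
print('grip top',cv2.minAreaRect(world(T,c,.152)[:,:2].astype(np.float32)))
print('depth z',np.percentile(world(T,c)[:,2],[5,50,95]), world(T,c)[:,:].mean(0))
m=((hsv[:,:,1]>150)&((hsv[:,:,0]<10)|(hsv[:,:,0]>170))&(roi>0))
c=np.argwhere(m)[:,::-1];print('red',len(c),world(T,c,.143).mean(0) if len(c) else '',c.mean(0))
for n,l in dict(railends=[(178,392),(248,397)],lap=[(110,300),(92,452),(100,290),(75,270),(40,245)],base=[(312,393),(418,391),(420,463),(313,465)],pole=[(367,447),(366,470),(358,530),(352,590)],clamp=[(262,498),(362,510),(424,495),(440,493),(500,492),(555,491)],timer=[(350,357)],dropper=[(340,257)],bottle=[(493,260),(535,268)],vial=[(438,296)],flask=[(495,325)],flasks=[(268,178),(248,150),(190,178),(159,149)],cab=[(150,210),(20,155),(100,80)]).items(): print(n,P(T,l))
print('scene pole',P(S,[(311,385),(306,250),(298,80),(300,124),(334,125),(370,133),(403,139)]))
E
python3 m.py
```

```text
rim ((0.6508283019065857, 0.20953863859176636), (0.1077885702252388, 0.10069062560796738), 82.62110900878906) 339 [[0.5939783  0.16255654]
 [0.693835   0.14962481]
 [0.7076783  0.25652075]
 [0.6078216  0.26945245]]
black [125 194  27  19 404] [138.26980198 202.86138614]
grip top ((0.5470328330993652, 0.2192111611366272), (0.058709897100925446, 0.03718067333102226), 82.70874786376953)
depth z [0.09388383 0.15012421 0.15436974] [0.54801737 0.22127054 0.14063626]
red 29 [0.55456786 0.2538955  0.143     ] [123.96551724 200.37931034]
railends [[0.438, 0.293, 0.091], [0.427, 0.186, 0.09]]
lap [[0.591, 0.435, 0.001], [0.345, 0.445, 0.043], [0.597, 0.41, 0.101], [0.644, 0.494, 0.002], [0.687, 0.552, 0.007]]
base [[0.427, 0.097, 0.01], [0.426, -0.078, 0.018], [0.307, -0.078, 0.001], [0.31, 0.097, 0.01]]
pole [[0.345, 0.006, 0.078], [0.343, 0.0, 0.291], [0.345, -0.004, 0.595], [0.345, -0.007, 0.739]]
clamp [[0.359, 0.084, 0.532], [0.348, -0.005, 0.536], [0.36, -0.059, 0.544], [0.359, -0.074, 0.529], [0.359, -0.127, 0.536], [0.358, -0.177, 0.531]]
timer [[0.484, 0.032, 0.016]]
dropper [[0.639, 0.04, 0.099]]
bottle [[0.618, -0.186, 0.168], [0.602, -0.242, 0.191]]
vial [[0.578, -0.113, 0.056]]
flask [[0.528, -0.201, 0.064]]
flasks [[0.779, 0.157, 0.054], [0.788, 0.165, 0.176], [0.782, 0.284, 0.054], [0.792, 0.293, 0.18]]
cab [[0.743, 0.368, 0.001], [0.749, 0.427, 0.306], [0.885, 0.368, 0.209]]
scene pole [[0.333, 0.009, 0.025], [0.337, 0.0, 0.307], [0.336, -0.009, 0.586], [0.322, -0.018, 0.527], [0.347, -0.063, 0.526], [0.345, -0.129, 0.526], [0.355, -0.178, 0.523]]
```

Run:
```python
from h import *
T=np.load('pics/top.npy',allow_pickle=True).item()
cv2.imwrite('pics/crop.png',cv2.resize(T['image'][125:265,95:215,::-1],None,fx=4,fy=4,interpolation=cv2.INTER_CUBIC))
```

```text
(no output)
```

View pics/crop.png

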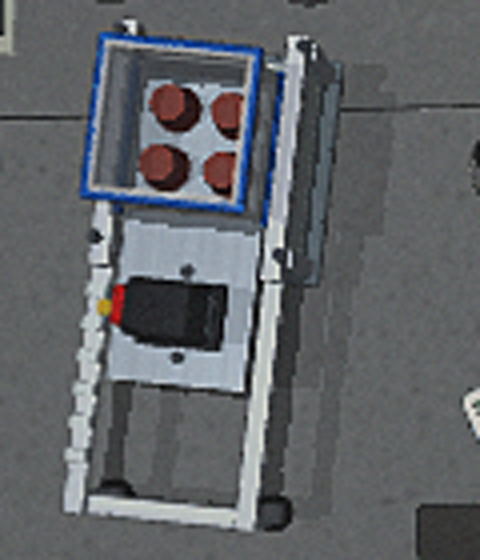

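```bash
cat > m2.py <<'E'
from m import *
print('----')
C=lambda l:np.array([(95+u/4,125+v/4) for u,v in l])
w=world(T,C([(102,35),(261,47),(244,209),(84,194)]),.169);print(w.round(3),w.mean(0),np.linalg.norm(w-np.roll(w,1,0),axis=1))
w=world(T,C([(298,40),(246,525),(74,510)]),.1);d=w[0]-w[1];print('rail',w.round(3),np.degrees(np.arctan2(d[1],d[0])))
az=-1.217;u=np.array([np.cos(az),np.sin(az)])
for n,p in dict(wrist=(590,103),wtop=(590,25),wr=(640,100),fore1=(500,60),fore0=(200,15),fore_top=(400,3),forebot=(400,65),shoulder=(130,430),disc2=(150,365),up1=(215,200),upL=(152,300),upR=(245,300),elb=(180,8)).items():
    q=world(S,np.array([p])*s)[0];print(n,'r',round(q[:2]@u,3),'lat',round(u[0]*q[1]-u[1]*q[0],3),'z',round(q[2],3))
D=world(T,[(350*s,596*s)]);print(D)
E
python3 m2.py | sed '1,/----/d'
```

```text
[[0.705 0.254 0.169]
 [0.695 0.164 0.169]
 [0.603 0.174 0.169]
 [0.614 0.264 0.169]] [0.65410177 0.21403122 0.169     ] [0.09131462 0.09074578 0.09289043 0.09076919]
rail [[0.714 0.155 0.1  ]
 [0.423 0.189 0.1  ]
 [0.434 0.291 0.1  ]] -6.742325098802938
wrist r 0.525 lat -0.046 z 0.671
wtop r 0.624 lat 3.212 z 0.177
wr r 0.567 lat -0.044 z 0.675
fore1 r 0.443 lat -0.046 z 0.705
fore0 r 0.17 lat -0.063 z 0.736
fore_top r 0.353 lat -0.048 z 0.75
forebot r 0.354 lat -0.055 z 0.699
shoulder r 0.014 lat -0.092 z 0.242
disc2 r 0.009 lat -0.016 z 0.288
up1 r 0.09 lat 0.071 z 0.494
upL r -0.029 lat 0.075 z 0.331
upR r 0.097 lat 0.104 z 0.33
elb r 0.151 lat -0.063 z 0.741
[[ 0.34468469 -0.00630305  0.74872429]]
```

```bash
cat > c.py <<'E'
import sys
from h import *
def rows(wps,cur=None):
    "wps: (x,y,z mm, psi deg) tool-down targets -> shifts in current tool axes + turn about tool z"
    s=bot.sense(); p=np.array(s['tcp_pos'])*1e3; M=R.from_quat(s['ee_rot']).as_matrix()
    psi=np.degrees(np.arctan2(M[1,0],M[0,0]))
    for x,y,z,a in wps:
        d=M.T@(np.array([x,y,z])-p); print(np.round(d).astype(int).tolist(),'turn z',round(-(a-psi),1))
    print('psi',psi,'joints',s['joint_pos'].round(2),'tcp',p.round(),'t',s['clock'])
def arc(a0,a1,r,z,p0,p1,n=8):
    t=np.arange(1,n+1)/n
    return [(r*np.cos(np.radians(a0+(a1-a0)*k)),r*np.sin(np.radians(a0+(a1-a0)*k)),z,p0+(p1-p0)*k) for k in t]
E
python3 -m pendant '[[[0,-30,0,0,0,-7,85],[0,-70,0,0,0,-14,85],[0,-110,0,0,0,-21,85],[0,-150,0,0,0,-28,85],[0,-190,0,0,0,-35,85],[0,-230,0,0,0,-42,85],[0,-270,0,0,0,-49,85],[0,-300,0,0,0,-56,85]]]'
python3 -c "
from c import *
rows(arc(-70,-15,225,405,76,104))"
```

```text
clock: 0.77
tcp_pos: [0.0767, -0.2077, 0.4038]
ee_rot: [0.785, 0.62, 0.0, -0.001]
contact_force: [-0.2, 0.3, -0.5]
finger_gap: 0.085
grip_force: 0.0
[13, 23, -1] turn z -2.9
[31, 42, -1] turn z -6.4
[52, 59, -1] turn z -9.9
[75, 74, -1] turn z -13.4
[99, 86, -1] turn z -16.9
[125, 94, -1] turn z -20.4
[151, 100, -1] turn z -23.9
[178, 102, -1] turn z -27.4
psi 76.61689186849087 joints [-1.22 -0.28 -0.67  1.18 -0.    0.59] tcp [  77. -208.  404.] t 0.7667
```

```bash
python3 -m pendant '[[[13,23,0,0,0,-3,85],[31,42,0,0,0,-7,85],[52,59,0,0,0,-11,85],[75,74,0,0,0,-15,85],[99,86,0,0,0,-19,85],[125,94,0,0,0,-23,85],[151,100,0,0,0,-27,85],[178,102,0,0,0,-30,85]]]'
python3 -c "
from c import *
rows(arc(-14,45,225,405,106,145))"
```

```text
clock: 1.43
tcp_pos: [0.2199, -0.0612, 0.4047]
ee_rot: [0.599, 0.801, 0.0, 0.0]
contact_force: [0.9, 0.2, -0.1]
finger_gap: 0.0851
grip_force: 0.0
[33, 13, 0] turn z -4.4
[60, 23, 0] turn z -9.3
[88, 29, 0] turn z -14.2
[117, 31, 0] turn z -19.1
[146, 30, 0] turn z -23.9
[175, 25, 0] turn z -28.8
[202, 16, 0] turn z -33.7
[228, 4, 0] turn z -38.6
psi 106.44041240076774 joints [-0.27 -0.27 -0.66  1.18 -0.    1.01] tcp [220. -61. 405.] t 1.4333
```

```bash
python3 -m pendant '[[[30,12,0,0,0,-5,85],[60,23,0,0,0,-10,85],[88,29,0,0,0,-15,85],[117,31,0,0,0,-20,85],[146,30,0,0,0,-25,85],[175,25,0,0,0,-30,85],[202,16,0,0,0,-35,85],[228,4,0,0,0,-40,85]]]'
python3 -c "
from c import *
a=np.radians(45);L=[]
for i in range(1,9):
    r=225+min(i,7)*37;L.append((r*np.cos(a),r*np.sin(a),405,147+i*3.3))
rows(L)"
```

```text
clock: 2.1
tcp_pos: [0.1584, 0.1588, 0.4047]
ee_rot: [0.288, 0.958, 0.0, 0.0]
contact_force: [1.0, 0.8, -0.2]
finger_gap: 0.0851
grip_force: 0.0
[-8, 37, 0] turn z -3.8
[-15, 73, 0] turn z -7.1
[-23, 109, 0] turn z -10.4
[-30, 146, 0] turn z -13.7
[-37, 182, 0] turn z -17.0
[-45, 218, 0] turn z -20.3
[-52, 254, 0] turn z -23.6
[-52, 254, 0] turn z -26.9
psi 146.52449698836432 joints [ 0.79 -0.28 -0.67  1.18 -0.    1.37] tcp [158. 159. 405.] t 2.1
```

```bash
python3 -m pendant '[[[-8,37,0,0,0,-4,85],[-15,73,0,0,0,-8,85],[-23,109,0,0,0,-12,85],[-30,146,0,0,0,-16,85],[-37,182,0,0,0,-20,85],[-45,218,0,0,0,-24,85],[-50,244,0,0,0,-26.5,85],[-52,254,0,0,0,-26.5,85]]]'
python3 -c "
from c import *
print('now');p=bot.sense()['tcp_pos']*1e3
rows([(*((1-t)*p[:2]+t*np.array([549,227])),405,173.2) for t in (.15,.3,.45,.6,.75,.9,1,1)])"
```

```text
clock: 2.77
tcp_pos: [0.3461, 0.3426, 0.4038]
ee_rot: [0.062, 0.998, 0.001, 0.0]
contact_force: [0.6, 0.0, 0.7]
finger_gap: 0.0845
grip_force: 0.0
now
[-32, -13, -1] turn z -0.4
[-65, -27, -1] turn z -0.4
[-97, -40, -1] turn z -0.4
[-129, -54, -1] turn z -0.4
[-162, -67, -1] turn z -0.4
[-194, -80, -1] turn z -0.4
[-216, -89, -1] turn z -0.4
[-216, -89, -1] turn z -0.4
psi 172.83813085688683 joints [ 0.78  0.19 -0.23  1.15  0.    0.91] tcp [346. 343. 404.] t 2.7667
```

```bash
python3 -m pendant '[[[-32,-13,0,0,0,0,85],[-65,-27,0,0,0,0,85],[-97,-40,0,0,0,0,85],[-129,-54,0,0,0,0,85],[-162,-67,0,0,0,0,85],[-194,-80,0,0,0,0,85],[-216,-89,0,0,0,0,85],[-216,-89,0,0,0,0,85]]]'
python3 - <<'E'
from h import *
f=cams.grab_frame('wrist');np.save('pics/w.npy',f,allow_pickle=True)
cv2.imwrite('pics/w1.png',cv2.resize(f['image'][:,:,::-1],(800,600)))
print(f['position'],f['attitude'],bot.sense()['tcp_pos'])
E
```

```text
clock: 3.43
tcp_pos: [0.5496, 0.222, 0.4039]
ee_rot: [0.066, 0.998, -0.001, 0.001]
contact_force: [0.4, 1.0, 0.1]
finger_gap: 0.0849
grip_force: 0.0
[0.4795245  0.23278992 0.37335878] [-0.10705589 -0.09307144  0.65268761  0.74422821] [0.54770508 0.22294536 0.4038983 ]
```

View pics/w1.png

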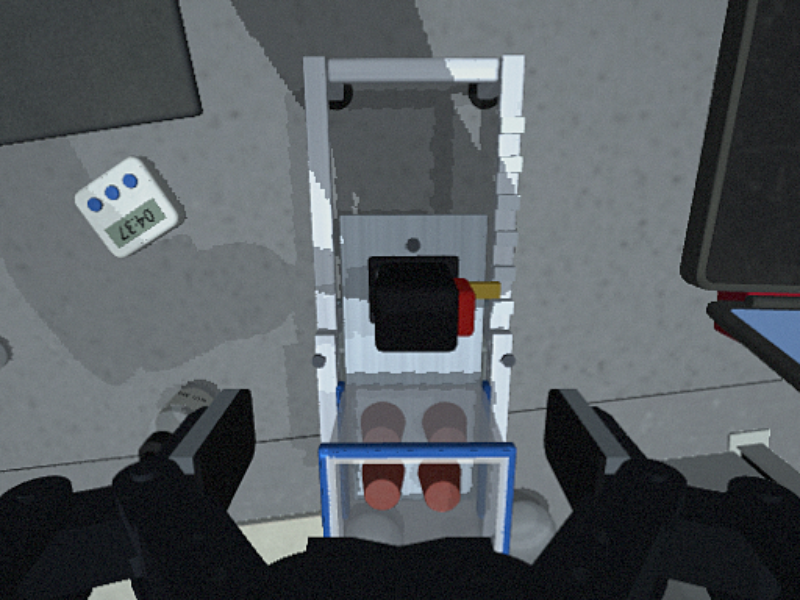

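The wrist view shows the grip's top face at about (376–458, 276–351), the red button to its right (458–475) and the rails running nearly vertical.

Run:
```python
from c import *
f=np.load('pics/w.npy',allow_pickle=True).item();W=lambda l,z:world(f,np.array(l)*.64,z)
w=W([(376,278),(458,276),(456,351),(377,351)],.152);print(w.round(4),w.mean(0).round(4),np.linalg.norm(w-np.roll(w,1,0),axis=1).round(4))
g=W([(416,315)],None);print('depth',g)
r=W([(305,58),(524,57),(503,440),(319,440)],.1);print(r.round(4))
rr=W([(524,57),(510,395),(305,58),(325,395)],.1);
for i in(0,2): d=rr[i+1]-rr[i];print(np.degrees(np.arctan2(d[1],d[0])))
h=W([(321,446),(515,446)],.169);print('hop front',h.round(4),h.mean(0),np.linalg.norm(h[0]-h[1]))
b=W([(474,282),(474,333)],.143);print('red',b.round(4))
c=w.mean(0)[:2]*1e3; yd=np.array([np.sin(np.radians(6.8)),np.cos(np.radians(6.8))])
t=c+1.5*yd;rows([(*t,282,173.2)])
```

```text
[[0.5287 0.2155 0.152 ]
 [0.5327 0.2528 0.152 ]
 [0.569  0.2482 0.152 ]
 [0.5641 0.2109 0.152 ]] [0.5487 0.2318 0.152 ] [0.0357 0.0375 0.0366 0.0377]
depth [[0.54854829 0.23148813 0.1524826 ]]
[[0.4236 0.1923 0.1   ]
 [0.4375 0.3013 0.1   ]
 [0.653  0.2751 0.1   ]
 [0.6381 0.1613 0.1   ]]
-6.109571599907354
-6.776721485772559
hop front [[0.6013 0.1797 0.169 ]
 [0.6132 0.2698 0.169 ]] [0.60724598 0.22474928 0.169     ] 0.09080725903400133
red [[0.5388 0.2608 0.143 ]
 [0.5644 0.2586 0.143 ]]
[0, 11, 122] turn z -0.7
psi 172.5416216109661 joints [ 0.39  0.38  0.03  1.23 -0.    0.52] tcp [548. 223. 404.] t 3.4833
```

```bash
python3 -m pendant '[[[0,3,20,0,0,-0.7,85],[0,6,45,0,0,-0.7,85],[0,9,65,0,0,-0.7,85],[0,9,70,0,0,-0.7,85],[0,9,70,0,0,-0.7,85],[0,9,70,0,0,-0.7,85]]]'
python3 - <<'E'
from h import *
f=cams.grab_frame('wrist');np.save('pics/w2.npy',f,allow_pickle=True)
cv2.imwrite('pics/w2.png',cv2.resize(f['image'][:,:,::-1],(800,600)))
print(f['position'],f['attitude'],bot.sense()['tcp_pos'])
E
```

```text
clock: 3.98
tcp_pos: [0.547, 0.2338, 0.3353]
ee_rot: [0.057, 0.998, -0.0, -0.0]
contact_force: [0.0, 1.2, -0.6]
finger_gap: 0.0848
grip_force: 0.0
[0.47672755 0.24336268 0.30493041] [-0.10525044 -0.09392218  0.65947429  0.73837296] [0.54750334 0.23381418 0.33603731]
```

View pics/w2.png

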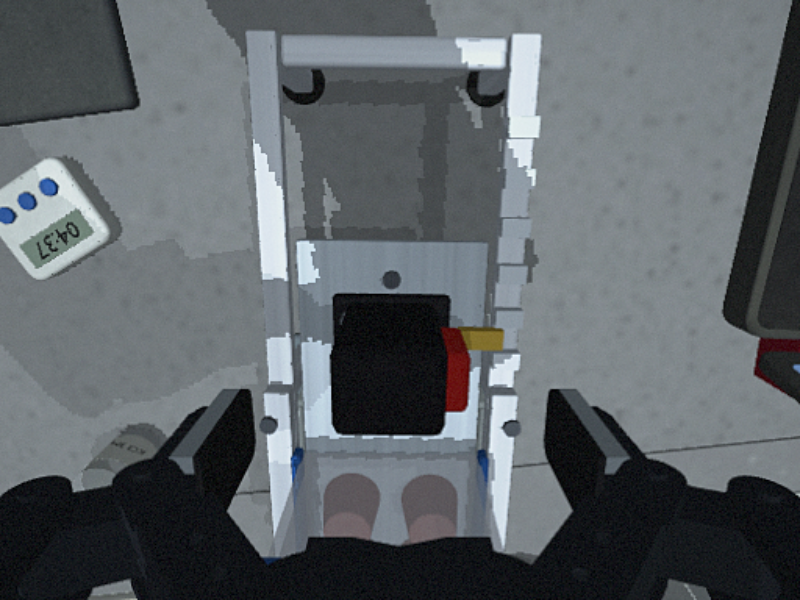

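Run:
```python
from c import *
f=np.load('pics/w2.npy',allow_pickle=True).item();W=lambda l,z:world(f,np.array(l)*.64,z)
w=W([(330,349),(444,347),(443,434),(333,434)],.152);print(w.round(4),w.mean(0).round(4),np.linalg.norm(w-np.roll(w,1,0),axis=1).round(4))
g=W([(390,400)],None);print('depth',g)
b=W([(468,355),(466,411)],.143);print('red',b.round(4),b.mean(0))
rr=W([(540,37),(513,440),(247,33),(265,400)],.1);
for i in(0,2): d=rr[i+1]-rr[i];print(np.degrees(np.arctan2(d[1],d[0])))
print('pads',W([(252,395),(547,395)],None).round(4))
yd=np.array([np.sin(np.radians(6.6)),np.cos(np.radians(6.6))])
c=w.mean(0)[:2]*1e3;rows([(*(c+1.5*yd),280,173.4)])
```

```text
[[0.5327 0.2142 0.152 ]
 [0.5363 0.2515 0.152 ]
 [0.5683 0.2484 0.152 ]
 [0.564  0.2105 0.152 ]] [0.5503 0.2311 0.152 ] [0.0315 0.0375 0.0322 0.0382]
depth [[0.55333986 0.23164628 0.1519973 ]]
red [[0.5437 0.2601 0.143 ]
 [0.5653 0.2578 0.143 ]] [0.55450282 0.25894844 0.143     ]
-6.219039451292766
-8.164925456580766
pads [[ 6.155e-01  1.277e-01 -2.000e-04]
 [ 6.377e-01  3.258e-01  2.000e-04]]
[-3, -1, 56] turn z 0.1
psi 173.49769175902776 joints [ 0.4   0.41 -0.09  1.06  0.    0.52] tcp [548. 234. 336.] t 4.0333
```

```bash
python3 -m pendant '[[[-3,-2,15,0,0,0,85],[-3,-2,32,0,0,0,85],[-3,-2,48,0,0,0,85],[-3,-2,58,0,0,0,85],[-3,-2,58,0,0,0,60],[-3,-2,58,0,0,0,40],[-3,-2,58,0,0,0,20],[-3,-2,58,0,0,0,20]]]' 40; python3 -m pendant '[[[0,0,0,0,0,0,20],[0,0,0,0,0,0,20],[0,0,0,0,0,0,20],[0,0,0,0,0,0,20]]]'; python3 -c "
from c import *
rows([(548,233,278,173.4)])
f=cams.grab_frame('wrist')
cv2.imwrite('pics/w3.png',f['image'][:,:,::-1])"
```

```text
clock: 4.7
tcp_pos: [0.5509, 0.2306, 0.2793]
ee_rot: [0.057, 0.998, -0.001, 0.001]
contact_force: [0.6, -2.6, -2.6]
finger_gap: 0.0409
grip_force: 42.2
clock: 5.03
tcp_pos: [0.5509, 0.2304, 0.2793]
ee_rot: [0.057, 0.998, -0.0, 0.001]
contact_force: [-1.6, -3.8, 7.9]
finger_gap: 0.0412
grip_force: 43.3
[3, 2, 1] turn z 0.0
psi 173.40972407962215 joints [ 0.4   0.46 -0.18  0.93 -0.    0.51] tcp [551. 230. 279.] t 5.0333
```

View pics/w3.png

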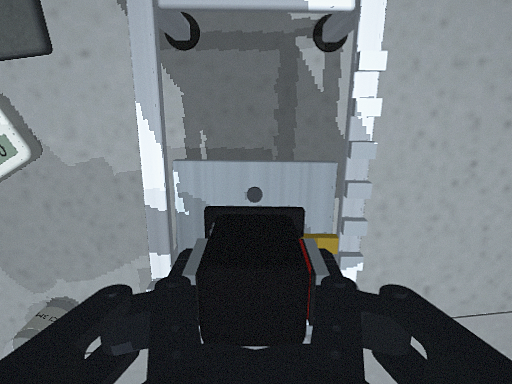

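The gap is 41 mm with light side loads and the button is squeezed in, so I'm pulling the gate.

```bash
python3 -m pendant '[[[4,0,0,0,0,0,20],[14,0,0,0,0,0,20],[26,0,0,0,0,0,20],[40,0,0,0,0,0,20],[54,0,0,0,0,0,20],[68,0,0,0,0,0,20],[79,0,0,0,0,0,20],[86,0,0,0,0,0,20]]]'; python3 -m pendant '[[[0,0,0,0,0,0,20],[0,0,0,0,0,0,20],[0,0,0,0,0,0,20],[0,0,0,0,0,0,20],[0,0,0,0,0,0,20],[0,0,0,0,0,0,20],[0,0,0,0,0,0,20],[0,0,0,0,0,0,20]]]'; python3 -c "
from c import *
rows([(551,230,279,173.4)])
f=cams.grab_frame('wrist');g=cams.grab_frame('top')
a=g['image'][115:275,95:215]
a=cv2.resize(a,None,fx=2.4,fy=2.4)
cv2.imwrite('pics/w4.png',np.hstack([f['image'],a])[:,:,::-1])"
```

```text
clock: 5.75
tcp_pos: [0.4655, 0.2409, 0.2793]
ee_rot: [0.057, 0.998, 0.001, 0.003]
contact_force: [1.4, -3.8, 4.4]
finger_gap: 0.0408
grip_force: 41.4
clock: 6.42
tcp_pos: [0.4655, 0.2409, 0.2793]
ee_rot: [0.057, 0.998, 0.001, 0.001]
contact_force: [-2.0, -3.0, 9.6]
finger_gap: 0.0409
grip_force: 41.6
[-86, -1, 1] turn z 0.0
psi 173.42898107910378 joints [ 0.48  0.34 -0.37  0.86 -0.    0.59] tcp [466. 241. 279.] t 6.4167
```

View pics/w4.png

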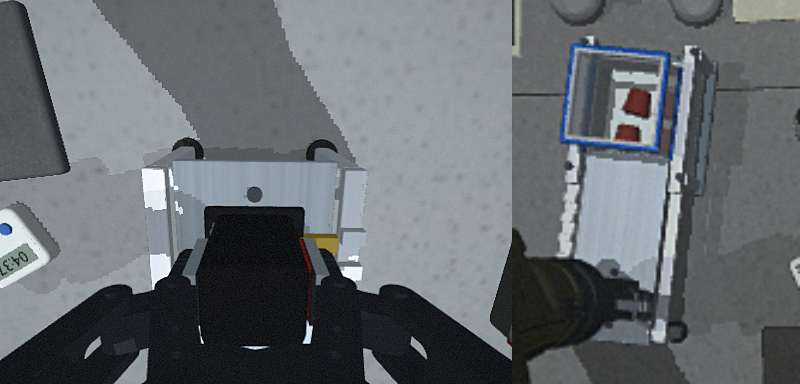

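```bash
python3 -m pendant '[[[-4,0,0,0,0,0,20],[-14,0,0,0,0,0,20],[-27,0,0,0,0,0,20],[-41,0,0,0,0,0,20],[-55,0,0,0,0,0,20],[-69,0,0,0,0,0,20],[-80,0,0,0,0,0,20],[-86,0,0,0,0,0,20]]]'; python3 -m pendant '[[[-1,0,0,0,0,0,20],[-2,0,0,0,0,0,20],[-2,0,0,0,0,0,20],[-2,0,0,0,0,0,20]]]'
```

```text
clock: 7.18
tcp_pos: [0.5512, 0.2302, 0.2792]
ee_rot: [0.058, 0.998, 0.0, 0.001]
contact_force: [-19.4, -2.2, 21.4]
finger_gap: 0.0411
grip_force: 43.8
clock: 7.52
tcp_pos: [0.5515, 0.2303, 0.2793]
ee_rot: [0.058, 0.998, -0.0, -0.0]
contact_force: [-7.5, -2.8, 10.6]
finger_gap: 0.0413
grip_force: 42.3
```

```bash
python3 -m pendant '[[[0,0,0,0,0,0,50],[0,0,0,0,0,0,60],[0,0,0,0,0,0,85],[0,0,0,0,0,0,85],[0,0,0,0,0,0,85],[0,0,0,0,0,0,85]]]'; python3 -m pendant '[[[0,0,-10,0,0,0,85],[0,0,-35,0,0,0,85],[3,0,-65,0,0,0,85],[4,0,-95,0,0,0,85],[5,0,-115,0,0,0,85],[5,0,-120,0,0,0,85],[5,0,-120,0,0,0,85]]]';python3 -c "
from c import *
f=cams.grab_frame('wrist');g=cams.grab_frame('top');np.save('pics/w5.npy',f,allow_pickle=True)
a=cv2.resize(g['image'][115:275,95:215],None,fx=2.4,fy=2.4)
cv2.imwrite('pics/w5.png',np.hstack([f['image'],a])[:,:,::-1])
rows([(548,223,404,173)])"
```

```text
clock: 8.02
tcp_pos: [0.5526, 0.2308, 0.2768]
ee_rot: [0.057, 0.998, -0.0, 0.0]
contact_force: [0.0, -0.2, -0.2]
finger_gap: 0.0849
grip_force: 0.0
clock: 8.6
tcp_pos: [0.5481, 0.2317, 0.3993]
ee_rot: [0.057, 0.998, 0.001, 0.002]
contact_force: [-0.8, 0.3, 0.0]
finger_gap: 0.085
grip_force: 0.0
[-2, -8, -8] turn z 0.5
psi 173.47019818276928 joints [ 0.4   0.38  0.02  1.21 -0.    0.51] tcp [547. 231. 396.] t 8.7
```

View pics/w5.png

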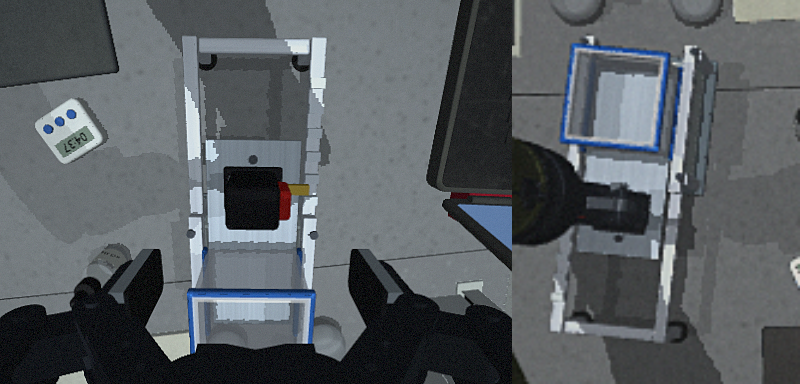

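The hopper is empty, the gate is shut behind a closed floor, and the red button stands out at about (284,201). I'll check its protrusion and the gate position in numbers.

Run:
```python
from h import *
for n in('w','w5'):
    f=np.load(f'pics/{n}.npy',allow_pickle=True).item();h=cv2.cvtColor(f['image'],cv2.COLOR_RGB2HSV)
    m=(h[:,:,1]>150)&(h[:,:,2]>80)&((h[:,:,0]<10)|(h[:,:,0]>170));m[:,:270]=0;m[:,330:]=0;m[:150]=0;m[230:]=0
    c=np.argwhere(m)[:,::-1];w=world(f,c,.143);a=np.radians(-6.6);x=w[:,0]*np.cos(a)+w[:,1]*np.sin(a);y=-w[:,0]*np.sin(a)+w[:,1]*np.cos(a)
    # front bar of frame as reference: grip flange front edge vs frame
    print(n,len(c),'x',np.percentile(x,[2,50,98]).round(4),'y',np.percentile(y,[2,50,98]).round(4))
```

```text
w 280 x [0.5078 0.5196 0.5311] y [0.3137 0.3173 0.321 ]
w5 297 x [0.5073 0.5198 0.5309] y [0.3135 0.3171 0.321 ]
```

The button sits at the same place as at the start, to within about 0.5 mm. The gate is shut, the release is out, and the robot is clear.

```bash
python3 -c "
from cell import bot
print(bot.hand_in())"
```

```text
the job is handed in; nothing more can be done
None
```

I opened the gate with the release held in, so the stoppers dropped out of the hopper: it now looks empty, but I could only see two in the tray and did not count all four. The gate is shut again with the release sprung back out, and I handed the job in after about 9 s.

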